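# Park the slicer's food holder over the blade

### The job

Make the vegetable slicer safe to put by: press the locking button on its food holder down with a fingertip and, keeping it down all the way, push the holder along its rails over the blade until it is fully home against the end stop, then take the hand away so that the button springs back up and the holder stays locked there. Only press and push: pick nothing up, and leave the other things on the worktop where they are.

Things in the scene. Friction and masses are not known exactly. Their poses are not given: they have to be found in the camera images.
- slicer: Vegetable slicer fixed to the worktop by suction feet: 165 mm wide (x), 280 mm long (y), two aluminium rails, a steel plate and a blade between them. Origin at the middle of its footprint, on the worktop; z up. The food holder slides along its +y to the end stop: the taller cross wall, 76 mm high, at the +y end (the wall at the other end is 46 mm high).
- food_holder (a joint): How far the white food holder has slid along the slicer's +y, in m: 0 (3 mm either way) at the start, 0.12 at the end stop. Friction about 2 N. A steel pin locks it in notches 20 mm apart (3 mm play each side), the last at the end stop, unless the button is down; let up on the way, the button locks it in the next notch.
- lock_button (a joint): How far the locking button is pressed, in m: 0 up, 0.012 fully down. A spring pushes it up: 2.4 N to begin, 6 N fully down. The holder is free from about 0.010 on.
- button_top (a point): Centre of the top face of the button (moves with it): a grey rounded pad 50 mm wide (slicer's x), 36 mm long (y), on the holder's half away from the end stop. 80 mm above the worktop when up, 68 mm when down. The palm grip's upright rear face is 29 mm from this point, toward the end stop, so a fingertip on the pad can push against it.
- holder_front (a point): Middle of the upper front edge (toward the end stop) of the holder's plate, which is 132 mm wide and 110 mm long, its top 54 mm above the worktop.
- palm_grip (a point): Centre of the top of the palm grip, a rounded white block fixed on the holder's half toward the end stop: 84 mm wide (x), 50 mm long (y), its top 99 mm above the worktop.
- end_stop (a point): The point on the slicer that holder_front meets when the holder is fully home against the end stop's two rubber bumpers.
- shaker: Bystander: glass salt shaker with a metal top, 44 mm across, 90 mm high, beside the slicer. Origin at the centre of its underside.
- round_tin: Bystander: small round tin, 57 mm across, 72 mm high, beside the slicer. Origin at the centre of its underside.
- veg_peeler: Bystander: yellow peeler lying flat, 170 x 25 x 18 mm, on the slicer's robot side. Origin at the centre of its underside.
- pot: Bystander: low round pot, 90 mm across, 32 mm high. Origin at the centre of its underside.
- flat_tin: Bystander: flat oblong tin, 63 x 105 x 26 mm. Origin at the centre of its underside.
- spice_jar: Bystander: spice jar with a red cap, 45 mm across, 106 mm high. Origin at the centre of its underside.
- mug: Bystander: white mug with a handle, 89 x 120 x 98 mm. Origin at the centre of its underside.

How it is judged:
By the outcome, as a careful person would: the job done as asked, in the order asked, and still so for the second after the job is handed in, with the robot touching nothing.
It also fails if it takes over 38 s, if anything falls off the work surface, if the arm or the gripper's body presses on something with over 40 N, if the wrist force passes 120 N, or if a joint passes its speed limit or range.

### The arm

A 6-joint arm with a two-finger parallel gripper is mounted at the origin on a cart in front of the work surface, level with it; the furniture and walls round the work are solid. World frame = base frame: x ahead of the robot, y to its left, z up, the work surface at z = 0. Lengths are in m, angles in rad, forces in N, time in s.
With the tool pointing down it reaches from about 0.3 to 0.775 m from the base axis. Payload 14.6 kg.
Tool frame: the origin (TCP) lies between the finger pads; the fingertips stand 14 mm ahead of it and the grasp point (between the pads) lies 5 mm behind it; z points along the fingers, y is the line along which they close (so a half turn about z gives the same grasp; the last joint's range is limited). The gripper opens to 94 mm and grips with 3 to 60 N. Pads are 16 mm wide; open, the fingers measure 119 mm over their backs; the gripper's body (75 mm by 177 mm) begins 78 mm behind the grasp point.
Start: joints at [1.082, 0.3, 1.521, -0, 1.321, -0.067], TCP at [0.225, 0.502, 0.219] pointing down, gripper open.
Joint ranges: [-3.03, 3.03], [-0.79, 2.21], [0.23, 2.52], [-1.04, 4.18], [0, 3.07], [-2.55, 2.55]. Speed limits (rad/s): [2.22, 2.22, 2.57, 3.14, 3.14, 3.14].

### API

Orientations are given as [roll, pitch, yaw] about the fixed x, y, z axes, in that order (R = Rz(yaw) Ry(pitch) Rx(roll)).
In Python, from station import ctrl gives the robot as it stands. The module is installed in compiled form; this text tells all that it offers.
- The arm moves only by the tool move_arm, never from a script. Its argument "targets" is a list of rows, each a list of 7 numbers: the opening, from -1 (shut) to 1 (fully open), then the shift along the tool's x, y, z in units of 50 mm (1.0 is 50 mm), then the turn, a rotation vector about the tool's x, y, z in rad. A call has 1 to 12 rows; each row is the pose to reach, as a shift and turn from the pose commanded when the call began, along the tool's axes at that moment; what a row does not reach only later rows make up. A row lasts 1/10 s, in which the tool goes at most 50 mm and 8.59 degrees, less where a joint would pass 70% of its speed; a pose out of reach is approached as far as the arm can. A call with a gripper value outside its range is refused whole. The fingers move at their own pace and stop on an object; "grip_force" is the grip in N (left out, the last holds). Time passes only in rows, so rows that repeat a pose let the fingers close. It gives the time, the measured TCP pose, the force, the opening and the grip force at its end, in the units of the state.
- ctrl.get_obs(): the state, without advancing time (a new reading comes with each control period).
- ctrl.camera(name): name is "scene" or "top"; returns (picture, depth): 384x512x3 uint8, red, green, blue; 384x512 float32, m along the optical axis (not along the pixel's ray), 0 where there is no reading.
- ctrl.camera_params(name): a dict with "intrinsics" (3x3 intrinsics, pixels), "rvec" (rotation vector, rad) and "tvec" (3), from world to camera coordinates, as OpenCV has them. Camera axes: x right, y down, z forward; pixel columns grow to the right and rows downward; lengths in m; the calibration is good to about 2 mm. A picture is of the moment at which its call begins. camera_params takes no time and is no camera call.
- ctrl.hand_in(): hands the job in; it is judged then, once.
Trained networks look in the newest picture that a camera, given by its name, has taken for a name from the list of things; names that differ only in an ending like _2 or _b are one class to them, and where a whole thing is asked for, a point or a joint stands for the part that bears it (a point fixed in the world has none). Each returns a list of dicts, best first, with "score" (0 to 1); they miss things now and then, are a little off and sometimes report something else, mostly with a low value. They report only what shows in the picture. A call takes as long as a camera call.
- ctrl.cut_out(camera, target): "region" (384x512 bool, what is visible of it) and "point" ([column, row] in pixels, amid what is visible of it).
- ctrl.tip_of(camera, target): "point" ([column, row] in pixels: a listed point, or the origin of a listed thing).
The state is a dict: "time_s": time; "qpos": joint angles; "joint_vel": joint speeds; "tau": joint torques, N m; "ee_pos": TCP position; "eef_rot": TCP orientation; "force": force on the tool from outside, world axes, zero at the start; "moment": the same for the moment, N m; "grip_width": finger opening in m; "grip_force": force on a finger pad.
Only numpy, scipy, OpenCV 4.12 (cv2) and the standard library are available. Lean on these libraries where they do the work, as an engineer would, in place of code of your own. Each camera call takes 0.05 s, during which the arm holds its last target. There are 200 camera calls.

## Working session

There is one attempt and no reset: what is moved stays moved. The work goes in short steps, Python scripts to look and compute and a tool call to move; the robot and the scene stay as the last step left them, time stands still between calls to the robot, and variables do not carry over. Pictures are saved under pics/ and viewed, at most 10 in all, crops included, and the job is handed in when it is done.

Besides the shell and the picture viewer there is one more tool, called after "Request:" as name([rows], argument=value, ...), one row to a line, values as JSON. move_arm: Moves the arm, as the interface text tells. Its arguments: {"type":"object","properties":{"targets":{"type":"array"},"grip_force":{"type":"number"}},"required":["targets"]}

```bash
mkdir -p pics; cat > h.py <<'E'
import numpy as np, cv2
from station import ctrl
from scipy.spatial.transform import Rotation as R
def cam(n):
    p=ctrl.camera_params(n); return np.array(p["intrinsics"]),cv2.Rodrigues(np.array(p["rvec"],float))[0],np.array(p["tvec"],float).ravel()
def px2w(n,uv,d):
    K,Rm,t=cam(n); return Rm.T@(np.linalg.inv(K)@[uv[0],uv[1],1]*d-t)
def px2z(n,uv,z):  # ray at height z
    K,Rm,t=cam(n); c=-Rm.T@t; r=Rm.T@np.linalg.inv(K)@[uv[0],uv[1],1]; return c+r*(z-c[2])/r[2]
def cloud(n,D):
    K,Rm,t=cam(n); v,u=np.mgrid[:384,:512]; P=np.stack([u,v,np.ones_like(u)],-1)@np.linalg.inv(K).T*D[...,None]
    return (P-t)@Rm
E
python3 - <<'E'
from h import *
ims=[]
Z={'button_top':.08,'holder_front':.054,'palm_grip':.099,'end_stop':.054,'slicer':0}
for n in ["top","scene"]:
    I,D=ctrl.camera(n); np.savez(f'{n}0.npz',I=I,D=D); cv2.imwrite(f'pics/{n}0.png',I[...,::-1])
    for k,z in Z.items():
        for r in ctrl.tip_of(n,k)[:2]: print(n,k,round(r['score'],2),np.round(r['point'],1),px2z(n,r['point'],z).round(4))
o=ctrl.get_obs();print(o['time_s'],o['ee_pos'],o['eef_rot'],o['force'])
E
```

```text
top button_top 0.66 [300.7 222.9] [ 0.4782 -0.1303  0.08  ]
top palm_grip 0.95 [288.7 218.5] [ 0.4927 -0.0891  0.099 ]
top end_stop 0.56 [247.4 202.2] [0.5508 0.0482 0.054 ]
top slicer 0.67 [277.2 210.7] [ 0.5232 -0.0563  0.    ]
top slicer 0.51 [301.1 224.6] [ 0.473  -0.1406  0.    ]
scene button_top 0.7 [273.  238.8] [ 0.4661 -0.1383  0.08  ]
scene button_top 0.42 [257.3 233.8] [ 0.4591 -0.0924  0.08  ]
scene palm_grip 0.9 [265.  217.3] [ 0.5085 -0.0862  0.099 ]
scene end_stop 0.8 [236.6 200.1] [0.5659 0.0534 0.054 ]
scene slicer 0.73 [259.  233.3] [ 0.5275 -0.0528  0.    ]
0.6 [0.22516689 0.50177008 0.21942922] [-3.14153387e+00  1.52328997e-05  2.71978314e+00] [-0.72325798  0.07673774 -0.0461742 ]
```

View pics/top0.png

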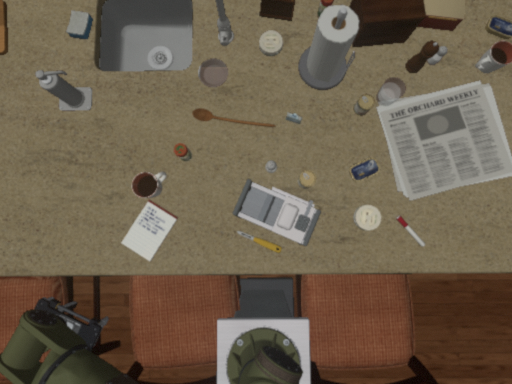

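View pics/scene0.png

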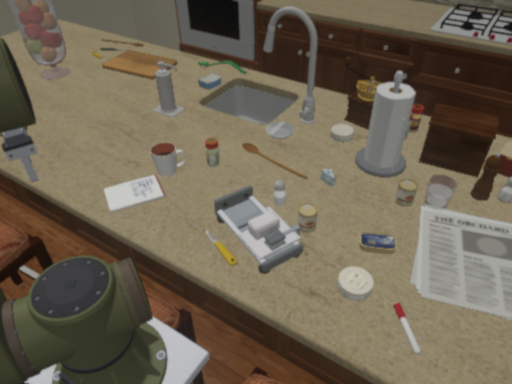

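The top view shows the slicer at about (277,211). Its end stop is the wall at the upper left (243,195), and the holder's grip is at (289,217) with the button at about (300,222). Next I'll refine its pose from depth and take a closer crop.

```bash
python3 - <<'E'
from h import *
for n in ["top","scene"]:
    f=np.load(n+'0.npz'); P=cloud(n,f['D']); I=f['I']
    x0,y0=(225,170) if n=="top" else (205,175)
    c=I[y0:y0+90,x0:x0+110]; cv2.imwrite(f'pics/{n}c.png',cv2.resize(c[...,::-1],None,fx=6.5,fy=6.5,interpolation=cv2.INTER_CUBIC))
    m=np.zeros((384,512),bool); m[y0:y0+90,x0:x0+110]=1
    q=P[m]
    ctr=np.array([.523,-.056]); 
    near=np.linalg.norm(q[:,:2]-ctr,axis=1)<.18
    q=q[near]
    print(n,'table z',np.median(q[q[:,2]<.01][:,2]))
    s=q[(q[:,2]>.02)].copy()
    box=cv2.minAreaRect((s[:,:2]*1000).astype(np.float32)); print('box',box)
    for lo,hi in [(.06,.072),(.072,.09),(.09,.11)]:
        t=s[(s[:,2]>lo)&(s[:,2]<hi)]; print(lo,len(t),t.mean(0).round(4)); 
E
python3 - <<'E'
import cv2,numpy as np
a=cv2.imread('pics/topc.png');b=cv2.imread('pics/scenec.png');cv2.imwrite('pics/both.png',cv2.resize(np.vstack([a,b]),(600*110//90//2+60,600)))
E
```

```text
top table z 0.00023875237336333827
box ((542.7630615234375, -62.74688720703125), (277.1690979003906, 293.1062316894531), 66.08358001708984)
0.06 250 [ 0.6108 -0.1182  0.0685]
0.072 439 [ 0.534  -0.0545  0.0773]
0.09 366 [ 0.501  -0.0856  0.0977]
scene table z -0.00029537451374090506
box ((563.8736572265625, -72.8720703125), (282.2752380371094, 242.93397521972656), 66.10665130615234)
0.06 507 [ 0.5771 -0.0822  0.0673]
0.072 634 [ 0.5268 -0.0702  0.0786]
0.09 379 [ 0.4956 -0.0889  0.0968]
```

View pics/topc.png

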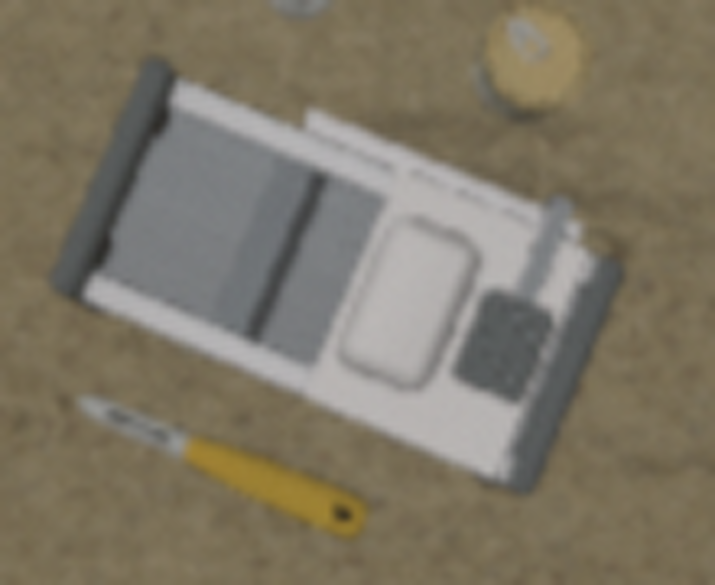

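View pics/scenec.png

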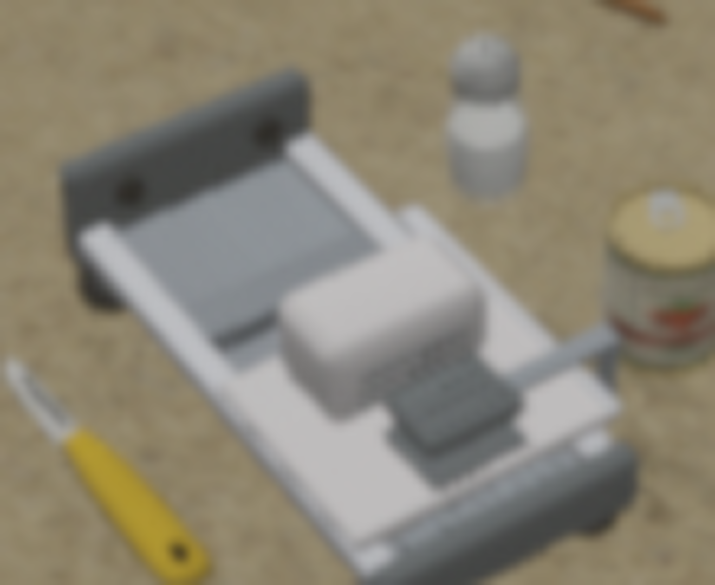

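```bash
python3 - <<'E'
from h import *
f=np.load('top0.npz'); P=cloud('top',f['D'])
g=np.load('scene0.npz'); Q=cloud('scene',g['D'])
c=lambda x,y:(x/6.5+225-.42,y/6.5+170-.42)
for k,x,y,z in [('button',505,345,.08),('palm',411,302,.099),('wallA',155,68,.076),('wallB',66,282,.076),('nearA',608,268,.046),('nearB',522,482,.046)]:
    print(k,px2z('top',c(x,y),z).round(4))
for n,A in (('top',P),('scene',Q)):
    q=A.reshape(-1,3)
    for k,ctr,r,lo,hi in [('palm',(.493,-.089),.05,.092,.105),('button',(.474,-.133),.03,.074,.086),('wall',(.56,.065),.1,.071,.081)]:
        t=q[(np.linalg.norm(q[:,:2]-ctr,axis=1)<r)&(q[:,2]>lo)&(q[:,2]<hi)]
        b=cv2.minAreaRect((t[:,:2]*1000).astype(np.float32)) if len(t)>3 else None
        print(n,k,len(t),t.mean(0).round(4),b)
    print(n)
    for k in (['top'] if n=='top' else ['scene']):
        pass
for t in ['shaker','round_tin','veg_peeler']:
    for r in ctrl.tip_of('top',t)[:1]: print(t,r['score'],px2z('top',r['point'],0).round(3))
E
```

```text
button [ 0.479  -0.1356  0.08  ]
palm [ 0.5008 -0.0864  0.099 ]
wallA [0.6247 0.0435 0.076 ]
wallB [0.5133 0.0902 0.076 ]
nearA [ 0.5195 -0.195   0.046 ]
nearB [ 0.4078 -0.1468  0.046 ]
top palm 344 [ 0.5009 -0.0855  0.0981] ((500.9234619140625, -85.15618133544922), (48.98013687133789, 81.60877227783203), 65.64507293701172)
top button 154 [ 0.4784 -0.134   0.0803] ((481.5903625488281, -130.52308654785156), (46.24799728393555, 47.97780990600586), 64.43041229248047)
top wall 189 [0.5686 0.0675 0.0752] ((569.270751953125, 67.23301696777344), (18.046424865722656, 131.8511199951172), 66.11042022705078)
top
scene palm 348 [ 0.4959 -0.0886  0.0973] ((498.46221923828125, -86.79299926757812), (49.4796142578125, 82.25660705566406), 69.10989379882812)
scene button 205 [ 0.4753 -0.1341  0.0796] ((478.63067626953125, -130.38079833984375), (49.59767532348633, 50.68983459472656), 65.81298065185547)
scene wall 156 [0.5637 0.0657 0.0747] ((566.323974609375, 65.63510131835938), (20.94326400756836, 132.7435760498047), 66.16680908203125)
scene
shaker 0.63 [ 0.677 -0.03   0.   ]
round_tin 0.78 [ 0.636 -0.158  0.   ]
veg_peeler 0.69 [0.42  0.003 0.   ]
```

Request:
move_arm([
  [-1, -9.84, -9.35, 0, 0, 0, 0],
  [-1, -9.84, -9.35, 0, 0, 0, 0],
  [-1, -9.84, -9.35, 0, 0, 0, 0],
  [-1, -9.84, -9.35, 0, 0, 0, 0],
  [-1, -9.84, -9.35, 0, 0, 0, 0],
  [-1, -9.84, -9.35, 0, 0, 0, 0],
  [-1, -9.84, -9.35, 0, 0, 0, 0],
  [-1, -9.84, -9.35, 0, 0, 0, 0],
  [-1, -9.84, -9.35, 0, 0, 0, 0],
  [-1, -9.84, -9.35, 0, 0, 0, 0],
  [-1, -9.84, -9.35, 0, 0, 0, 0],
  [-1, -9.84, -9.35, 0, 0, 0, 0],
], grip_force=10)

```text
time_s: 1.95
ee_pos: [0.4532, -0.0556, 0.2197]
eef_rot: [3.141, 0.001, 2.72]
force: [0.8, 0.9, 0.2]
grip_width: 0.002
grip_force: 0.0
```

Request:
move_arm([
  [-1, -0.55, -0.52, 0, 0, 0, 0],
  [-1, -1.1, -1.05, 0.3, 0, 0, 0],
  [-1, -1.1, -1.05, 1.0, 0, 0, 0],
  [-1, -1.1, -1.05, 1.6, 0, 0, 0],
  [-1, -1.1, -1.05, 1.7, 0, 0, 0],
  [-1, -1.1, -1.05, 1.7, 0, 0, 0],
  [-1, -1.1, -1.05, 1.7, 0, 0, 0],
])

```text
time_s: 2.65
ee_pos: [0.4822, -0.1238, 0.1361]
eef_rot: [3.141, 0.002, 2.72]
force: [0.2, -0.1, 0.3]
grip_width: 0.0004
grip_force: 0.0
```

```bash
python3 - <<'E'
from h import *
o=ctrl.get_obs();print(o['time_s'],o['ee_pos'],o['eef_rot'],o['force'],o['grip_width'])
n='scene';I,D=ctrl.camera(n);c=I[130:265,180:360];cv2.imwrite('pics/s2.png',cv2.resize(c[...,::-1],None,fx=4.4,fy=4.4,interpolation=cv2.INTER_CUBIC))
K,Rm,t=cam(n)
for p in (np.array(o['ee_pos'])-[0,0,.014],):
    q=K@(Rm@p+t); print(q[:2]/q[2])
E
```

```text
2.65 [ 0.48221543 -0.12381871  0.13607633] [3.14138752e+00 2.21691925e-03 2.72017091e+00] [ 0.19667574 -0.07880954  0.25178225] 0.00042550987674181133
[271.69119764 222.0598296 ]
```

View pics/s2.png

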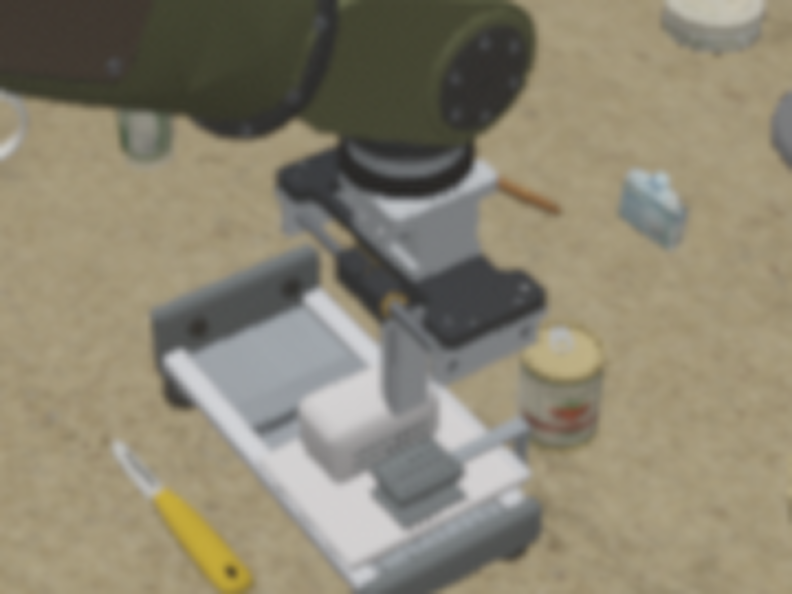

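The fingertip shows at crop (405,408), in line with the pad at (418,465). I'll go down onto the pad now.

Request:
move_arm([
  [-1, 0, 0, 0.5, 0, 0, 0],
  [-1, 0, 0, 0.75, 0, 0, 0],
  [-1, 0, 0, 0.85, 0, 0, 0],
  [-1, 0, 0, 0.95, 0, 0, 0],
  [-1, 0, 0, 1.02, 0, 0, 0],
  [-1, 0, 0, 1.06, 0, 0, 0],
  [-1, 0, 0, 1.06, 0, 0, 0],
  [-1, 0, 0, 1.06, 0, 0, 0],
])

```text
time_s: 3.5
ee_pos: [0.4818, -0.1238, 0.0822]
eef_rot: [3.141, 0.001, 2.72]
force: [-3.5, 2.7, 7.9]
grip_width: 0.0007
grip_force: 3.9
```

Request:
move_arm([
  [-1, 0, 0, 0.03, 0, 0, 0],
  [-1, 0, 0, 0.03, 0, 0, 0],
  [-1, 0, 0, 0.03, 0, 0, 0],
])

```text
time_s: 3.8
ee_pos: [0.4821, -0.1238, 0.0819]
eef_rot: [3.141, 0.002, 2.72]
force: [-8.9, 4.6, 23.5]
grip_width: 0.0003
grip_force: 11.7
```

Request:
move_arm([
  [-1, 0, 0.05, -0.01, 0, 0, 0],
  [-1, 0, 0.12, -0.01, 0, 0, 0],
  [-1, 0, 0.22, -0.01, 0, 0, 0],
  [-1, 0, 0.34, -0.01, 0, 0, 0],
  [-1, 0, 0.46, -0.01, 0, 0, 0],
  [-1, 0, 0.58, -0.01, 0, 0, 0],
  [-1, 0, 0.7, -0.01, 0, 0, 0],
  [-1, 0, 0.8, -0.01, 0, 0, 0],
])

```text
time_s: 4.6
ee_pos: [0.4983, -0.0872, 0.082]
eef_rot: [-3.142, 0.001, 2.72]
force: [-8.1, 1.0, 18.5]
grip_width: 0.0007
grip_force: 9.2
```

Request:
move_arm([
  [-1, 0, 0.1, 0, 0, 0, 0],
  [-1, 0, 0.22, 0, 0, 0, 0],
  [-1, 0, 0.34, 0, 0, 0, 0],
  [-1, 0, 0.46, 0, 0, 0, 0],
  [-1, 0, 0.58, 0, 0, 0, 0],
  [-1, 0, 0.7, 0, 0, 0, 0],
  [-1, 0, 0.82, 0, 0, 0, 0],
  [-1, 0, 0.94, 0, 0, 0, 0],
  [-1, 0, 1.06, 0, 0, 0, 0],
  [-1, 0, 1.16, 0, 0, 0, 0],
  [-1, 0, 1.2, 0, 0, 0, 0],
])

```text
time_s: 5.7
ee_pos: [0.5228, -0.0322, 0.082]
eef_rot: [3.141, 0.001, 2.72]
force: [-9.3, 1.5, 18.4]
grip_width: 0.0006
grip_force: 9.3
```

```bash
python3 - <<'E'
from h import *
n='scene';I,D=ctrl.camera(n);c=I[130:265,180:360];cv2.imwrite('pics/s3.png',cv2.resize(c[...,::-1],None,fx=4.4,fy=4.4,interpolation=cv2.INTER_CUBIC))
E
```

```text
(no output)
```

View pics/s3.png

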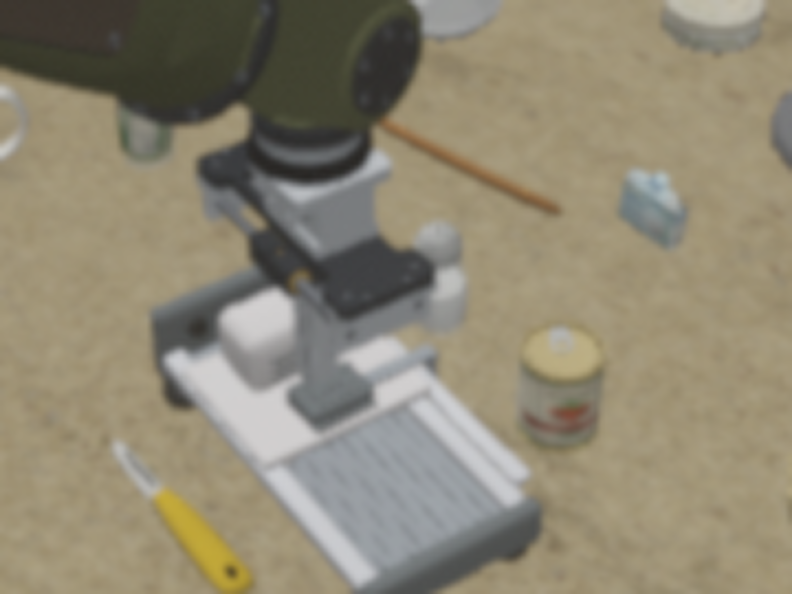

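The holder has slid about 100 mm with the button still held down; its pad is at crop (330,395). I'll do the last stretch slowly.

Request:
move_arm([
  [-1, 0, 0.08, 0, 0, 0, 0],
  [-1, 0, 0.16, 0, 0, 0, 0],
  [-1, 0, 0.24, 0, 0, 0, 0],
  [-1, 0, 0.3, 0, 0, 0, 0],
  [-1, 0, 0.36, 0, 0, 0, 0],
  [-1, 0, 0.4, 0, 0, 0, 0],
  [-1, 0, 0.4, 0, 0, 0, 0],
])

```text
time_s: 6.45
ee_pos: [0.5309, -0.0139, 0.082]
eef_rot: [3.141, 0.001, 2.72]
force: [-8.7, 3.5, 19.0]
grip_width: 0.0006
grip_force: 9.1
```

Request:
move_arm([
  [-1, 0, 0.03, 0, 0, 0, 0],
  [-1, 0, 0.06, 0, 0, 0, 0],
  [-1, 0, 0.06, 0, 0, 0, 0],
])

```text
time_s: 6.75
ee_pos: [0.5319, -0.0118, 0.082]
eef_rot: [-3.141, 0.001, 2.72]
force: [-10.3, -1.3, 18.3]
grip_width: 0.0006
grip_force: 9.3
```

Request:
move_arm([
  [-1, 0, 0.03, 0, 0, 0, 0],
  [-1, 0, 0.06, 0, 0, 0, 0],
  [-1, 0, 0.06, 0, 0, 0, 0],
])

```text
time_s: 7.05
ee_pos: [0.5336, -0.0097, 0.082]
eef_rot: [-3.141, 0.002, 2.72]
force: [-5.5, -6.3, 15.0]
grip_width: 0.0003
grip_force: 7.6
```

Request:
move_arm([
  [-1, 0, 0.03, 0, 0, 0, 0],
  [-1, 0, 0.06, 0, 0, 0, 0],
  [-1, 0, 0.06, 0, 0, 0, 0],
])

```text
time_s: 7.35
ee_pos: [0.5343, -0.0085, 0.082]
eef_rot: [-3.138, 0.002, 2.72]
force: [-12.6, -19.5, 19.1]
grip_width: 0.0008
grip_force: 14.3
```

The push force has jumped to 23 N, and the palm's position works out to about 0.12 m of travel, so the holder is home. Next I'll ease off slightly and lift straight up.

Request:
move_arm([
  [-1, 0, -0.02, 0, 0, 0, 0],
  [-1, 0, -0.02, -0.2, 0, 0, 0],
  [-1, 0, -0.02, -0.5, 0, 0, 0],
  [-1, 0, -0.02, -1.0, 0, 0, 0],
  [-1, 0, -0.02, -2.0, 0, 0, 0],
  [-1, 0, -1.0, -2.8, 0, 0, 0],
  [-1, -0.5, -2.0, -2.8, 0, 0, 0],
  [-1, -1.0, -3.0, -2.8, 0, 0, 0],
  [-1, -1.0, -4.0, -2.8, 0, 0, 0],
  [-1, -1.0, -4.0, -2.8, 0, 0, 0],
  [-1, -1.0, -4.0, -2.8, 0, 0, 0],
])

```text
time_s: 8.45
ee_pos: [0.4974, -0.2114, 0.2206]
eef_rot: [-3.141, 0.001, 2.716]
force: [0.5, 0.2, 0.3]
grip_width: 0.0002
grip_force: 0.0
```

```bash
python3 - <<'E'
from h import *
o=ctrl.get_obs();print(o['time_s'],o['ee_pos'],o['force'])
ctr0=np.array([.5009,-.0855]); d=np.array([.405,.914])
for n in ('top','scene'):
    I,D=ctrl.camera(n); q=cloud(n,D).reshape(-1,3)
    for k,c,r,lo,hi in [('palm',(.5495,.0242),.055,.092,.105),('button',(.5275,-.0255),.022,.06,.09)]:
        t=q[(np.linalg.norm(q[:,:2]-c,axis=1)<r)&(q[:,2]>lo)&(q[:,2]<hi)]
        if len(t)>5: print(n,k,len(t),t.mean(0).round(4),np.median(t[:,2]).round(4),cv2.minAreaRect((t[:,:2]*1000).astype(np.float32)))
    if n=='scene': cv2.imwrite('pics/s4.png',cv2.resize(I[130:265,180:360][...,::-1],None,fx=4.4,fy=4.4,interpolation=cv2.INTER_CUBIC))
E
```

```text
8.45 [ 0.49738313 -0.21135871  0.22059221] [0.45453974 0.19750015 0.26756214]
top palm 338 [0.5506 0.0256 0.098 ] 0.0981 ((550.8649291992188, 26.27413558959961), (48.73869323730469, 82.57534790039062), 65.49861907958984)
top button 122 [ 0.5284 -0.0244  0.0803] 0.0806 ((527.759521484375, -23.94528579711914), (37.67493438720703, 42.16994857788086), 62.7181510925293)
scene palm 294 [0.5446 0.0227 0.0973] 0.0973 ((547.9153442382812, 25.200408935546875), (51.78916931152344, 81.88554382324219), 64.56520080566406)
scene button 128 [ 0.5263 -0.0277  0.0785] 0.0794 ((527.2140502929688, -24.906497955322266), (36.243133544921875, 41.33113479614258), 67.7930679321289)
```

View pics/s4.png

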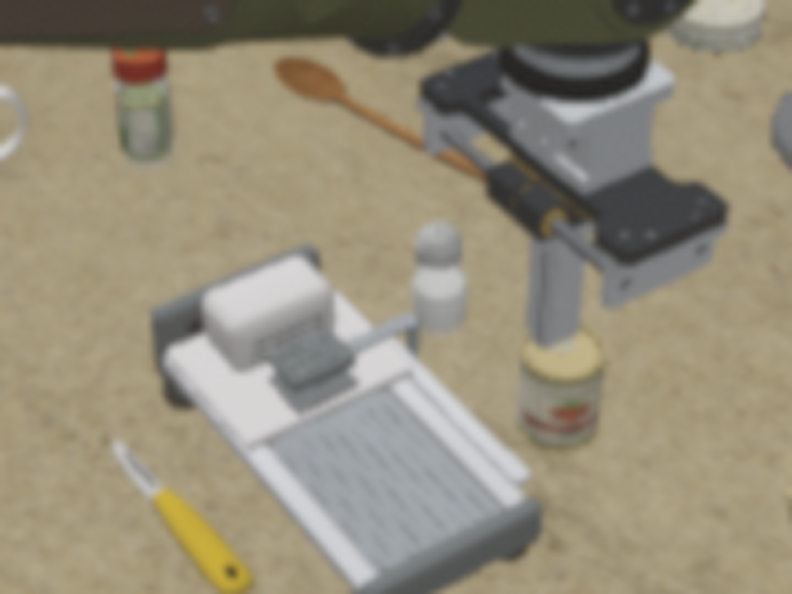

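The holder is against the end stop, with the palm grip at crop (268,305). The button at (312,360) is back up at 80 mm, the measured travel is about 0.121 m, and nothing else has moved.

```bash
python3 -c "
from station import ctrl
print(ctrl.hand_in())"
```

```text
the job is handed in; nothing more can be done
None
```

I pushed the food holder fully home against the end stop with the button held down all the way. The button then sprang back up, the arm is clear, the other things on the worktop look undisturbed, and the job is handed in.

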